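# Find the full tin at the mushroom packing bench

### The job

The lids of three identical closed tins have just been pressed on, but the tablet feed ran low and only one tin got its full stack of pressed bouillon tablets. Push the carrier, tins and all, along its rail away from the lid press until it clicks into the next station just short of the end stop, find the full, heaviest tin there by feel, and put any other tin you have lifted back down into a pocket of the carrier. Finish while still holding the heaviest tin up in the gripper, upright and still, its bottom higher than the lids of the other two, and do not tip a tin or disturb the other things on the table.

Things in the scene. Friction and masses are not known exactly. Their poses are not given: they have to be found in the camera images.
- carrier (a joint): travel (m) of the carrier along its rail: 0 at the start, in the lid-press station, growing towards the end stop. The next station is at 0.180, the stop at 0.191. A spring plunger drops into a notch at each station and draws the carrier in from about 4 mm either side: 5 to 8 N to leave a notch, about 1 N to slide between. Behind the start are notches at -0.1 and -0.2
- handle (a point): the carrier's push handle: upright black round post, 18 mm across, on a flat steel arm on the robot's side. Point 75 mm above the table; post's top 28 mm above it, arm's top 37 mm below it. As joint carrier grows it moves along this frame's -y; x points across the rail, away from the robot; z up. It stands 105 mm from the line of tins, half-way between the middle and the front one
- pocket_rear (a point): centre of the floor of the rear pocket (last in the direction of travel, under the press at the start). The carrier is a white plastic board, 100 x 310 mm, top 44 mm above the table, with three round pockets in line along the rail, 100 mm apart, 68 mm across, 12 mm deep (floor 32 mm above the table). Axes as for handle
- pocket_middle (a point): centre of the floor of the carrier's middle pocket, like pocket_rear
- pocket_front (a point): centre of the floor of the carrier's front pocket (first in the direction of travel, next to the end stop after the push), like pocket_rear
- tin_a_mid (a point): one of three tins alike outside: closed round tinplate tin, 60 mm across, 110 mm tall, slip-on lid over the top 28 mm. Weights are hidden: one tin is full, about 0.42 kg, the other two are part-filled, about 0.19 kg each (all within 10 %). Point at the tin's centre, 55 mm above its bottom; z up. It starts in any of the carrier's pockets
- tin_b_mid (a point): one of three tins alike outside: closed round tinplate tin, 60 mm across, 110 mm tall, slip-on lid over the top 28 mm. Weights are hidden: one tin is full, about 0.42 kg, the other two are part-filled, about 0.19 kg each (all within 10 %). Point at the tin's centre, 55 mm above its bottom; z up. It starts in any of the carrier's pockets
- tin_c_mid (a point): one of three tins alike outside: closed round tinplate tin, 60 mm across, 110 mm tall, slip-on lid over the top 28 mm. Weights are hidden: one tin is full, about 0.42 kg, the other two are part-filled, about 0.19 kg each (all within 10 %). Point at the tin's centre, 55 mm above its bottom; z up. It starts in any of the carrier's pockets
- press: bench lid press fixed on the far side of the rail, 420 mm tall with its lever; origin on the table below the ram, axes as for handle. Its head, 66 mm wide along the rail, overhangs the rear tin at the start, the pad 24 mm above the lid; at the next station the rear tin stands in the open, 180 mm along the rail from the ram. Leave it alone
- punnet: bystander, not to be disturbed: small black plastic tray of dried mushrooms, 170 x 120 x 36 mm, on the table on the near side of the rail; origin at its underside
- lid_stack: bystander, not to be disturbed: short stack of four spare tin lids, diameter 61 mm, 40 mm tall, behind the rail; origin at its underside
- scoop: bystander, not to be disturbed: steel hand scoop with a black handle, 190 mm long and 36 mm tall, lying behind the rail; origin at its underside
- jar: bystander, not to be disturbed: glass jar of dried mushrooms with a white cap, diameter 76 mm, 113 mm tall, near the end-stop end of the rail, on its near side; origin at its underside
- brush: bystander, not to be disturbed: flat wooden bench brush, 220 mm long and 21 mm tall, lying on the near side of the rail; origin at its underside
Mind the look-alikes: they are no part of the job. What is shaped like the part that bears tin_c_mid but pink, red or yellow is not meant.

How it is judged (in metres and radians):
On the way:
1. the carrier rests in the next station's detent with all three tins standing in its pockets (value of joint carrier between 0.175 and 0.185 m and z of tin_a_mid in the frame of pocket_middle between 0.048 and 0.062 m and horizontal distance between each of tin_a_mid, tin_b_mid, tin_c_mid and pocket_middle below 0.115 m and angle between each of tin_a_mid, tin_b_mid, tin_c_mid's own z axis and vertical below 0.1 rad and z of tin_b_mid in the frame of pocket_middle between 0.048 and 0.062 m and z of tin_c_mid in the frame of pocket_middle between 0.048 and 0.062 m), for 0.3 s.
At the end, for the whole second after the job is handed in: Carrier still at 0.180 (within 5 mm). Heaviest tin in the fingers, its centre over 197 mm high, within 0.2 rad of upright, still, touching no other thing. The light two (each under 2.85 N on the carrier) let go, at rest, within 7 mm of its pocket floors, within 0.1 rad of upright (value of joint carrier between 0.175 and 0.185 m and velocity of joint carrier between -0.02 and 0.02 m/s and ((height (world z) of tin_a_mid above 0.197 m and angle between tin_a_mid's own z axis and vertical below 0.2 rad and linear speed of tin_a below 0.03 m/s and contact force between tin_a and the fingers above 1 N and contact force between tin_a and press below 0.3 N and contact force between tin_a and carrier below 0.3 N and contact force between tin_a and tin_b below 0.3 N and contact force between tin_a and tin_c below 0.3 N and (z of tin_b_mid in the frame of pocket_middle between 0.048 and 0.062 m and horizontal distance between tin_b_mid and pocket_middle below 0.115 m and angle between tin_b_mid's own z axis and vertical below 0.1 rad) and linear speed of each of tin_b, tin_c below 0.02 m/s and contact force between each of tin_b, tin_c and the fingers below 0.3 N and contact force between tin_b and carrier between 1 and 2.85 N and (z of tin_c_mid in the frame of pocket_middle between 0.048 and 0.062 m and horizontal distance between tin_c_mid and pocket_middle below 0.115 m and angle between tin_c_mid's own z axis and vertical below 0.1 rad) and contact force between tin_c and carrier between 1 and 2.85 N) or (height (world z) of tin_b_mid above 0.197 m and angle between tin_b_mid's own z axis and vertical below 0.2 rad and linear speed of tin_b below 0.03 m/s and contact force between tin_b and the fingers above 1 N and contact force between tin_b and press below 0.3 N and contact force between tin_b and carrier below 0.3 N and contact force between tin_b and tin_a below 0.3 N and contact force between tin_b and tin_c below 0.3 N and (z of tin_a_mid in the frame of pocket_middle between 0.048 and 0.062 m and horizontal distance between tin_a_mid and pocket_middle below 0.115 m and angle between tin_a_mid's own z axis and vertical below 0.1 rad) and linear speed of each of tin_a, tin_c below 0.02 m/s and contact force between each of tin_a, tin_c and the fingers below 0.3 N and contact force between tin_a and carrier between 1 and 2.85 N and (z of tin_c_mid in the frame of pocket_middle between 0.048 and 0.062 m and horizontal distance between tin_c_mid and pocket_middle below 0.115 m and angle between tin_c_mid's own z axis and vertical below 0.1 rad) and contact force between tin_c and carrier between 1 and 2.85 N) or (height (world z) of tin_c_mid above 0.197 m and angle between tin_c_mid's own z axis and vertical below 0.2 rad and linear speed of tin_c below 0.03 m/s and contact force between tin_c and the fingers above 1 N and contact force between tin_c and press below 0.3 N and contact force between tin_c and carrier below 0.3 N and contact force between tin_c and tin_a below 0.3 N and contact force between tin_c and tin_b below 0.3 N and (z of tin_a_mid in the frame of pocket_middle between 0.048 and 0.062 m and horizontal distance between tin_a_mid and pocket_middle below 0.115 m and angle between tin_a_mid's own z axis and vertical below 0.1 rad) and linear speed of each of tin_a, tin_b below 0.02 m/s and contact force between each of tin_a, tin_b and the fingers below 0.3 N and contact force between tin_a and carrier between 1 and 2.85 N and (z of tin_b_mid in the frame of pocket_middle between 0.048 and 0.062 m and horizontal distance between tin_b_mid and pocket_middle below 0.115 m and angle between tin_b_mid's own z axis and vertical below 0.1 rad) and contact force between tin_b and carrier between 1 and 2.85 N))); the arm keeps its last pose, push and grip.
It fails at once if a tin is tipped by more than 0.5 rad (angle between any of tin_a_mid, tin_b_mid, tin_c_mid's own z axis and vertical above 0.5 rad).
It fails at once if a bystander is moved by more than 3 cm (distance of any of punnet, lid_stack, scoop, jar, brush from where it was at the start of the episode above 0.03 m).
It also fails if it takes over 72 s, if anything falls off the work surface, if the arm or the gripper's body presses on something with over 40 N, if the wrist force passes 120 N, or if a joint passes its speed limit or range.

### The arm

A 6-joint arm with a two-finger parallel gripper is mounted at the origin on the work surface. World frame = base frame: x ahead of the robot, y to its left, z up, the work surface at z = 0. Lengths are in mm, angles in rad, forces in N, time in s.
With the tool pointing down it reaches from about 300 to 775 mm from the base axis. Payload 14.6 kg.
Tool frame: the origin (TCP) lies between the finger pads; the fingertips stand 8 mm ahead of it and the grasp point (between the pads) lies 11 mm behind it; z points along the fingers, y is the direction in which the jaws open and shut (so a half turn about z gives the same grasp; the last joint's range is limited). The gripper opens to 94 mm and grips with 3 to 60 N. Pads are 16 mm wide; open, the fingers measure 119 mm over their backs; the gripper's body (75 mm by 177 mm) begins 78 mm behind the grasp point.
Start: joints at [-1.325, 0.3, 1.521, -0, 1.321, -0.067], TCP at [169.241, -523.304, 213.446] pointing down, gripper open.
Joint ranges: [-3.03, 3.03], [-0.79, 2.21], [0.23, 2.52], [-1.04, 4.18], [0, 3.07], [-2.55, 2.55]. Speed limits (rad/s): [2.22, 2.22, 2.57, 3.14, 3.14, 3.14].

### API

Orientations are given as [roll, pitch, yaw] about the fixed x, y, z axes, in that order (R = Rz(yaw) Ry(pitch) Rx(roll)).
In Python, from cell import manip, cams, models gives the robot as it stands. The module is installed in compiled form; this text tells all that it offers.
- The arm moves only by the shell command python3 -m pendant 'ROWS' [OPENING] [FORCE]. ROWS is JSON, a list that holds one entry, the list of rows, each a list of 4 numbers: the shift along the tool's x, y, z in cm, then the turn about the tool's z in rad. In form: [[[x, y, z, roll], ...]]. A call has 1 to 5 rows; each row is the pose to reach, as a shift and turn from the pose commanded when the call began, along the tool's axes at that moment; what a row does not reach only later rows make up. A row lasts 1/10 s, in which the tool goes at most 50 mm and 8.59 degrees, less where a joint would pass 70% of its speed; a pose out of reach is approached as far as the arm can. A call with a gripper value outside its range is refused whole. OPENING is the opening, from -1 (shut) to 1 (fully open), so that 0 is half open, set as the call begins (- or left out, the last holds). The fingers move at their own pace and stop on an object; FORCE is the grip in N (left out, the last holds). Time passes only in rows, so rows that repeat a pose let the fingers close. It gives the time, the measured TCP pose, the force and the opening at its end, in the units of the state.
- manip.read_state(): the state, without advancing time (a new reading comes with each control period).
- cams.camera(name): name is "scene" or "side" or "wrist"; returns a dict with "frame" (480x640x3 uint8, red, green, blue), "K" (3x3 intrinsics, pixels), "D" ([k1, k2, p1, p2, k3] as OpenCV has them; the pictures are not rectified), "pose" (4x4, takes a point from camera to world coordinates). Camera axes: x right, y down, z forward; pixel columns grow to the right and rows downward; lengths in mm; the calibration is good to about 2 mm. A picture is of the moment at which its call begins. There is no depth.
- manip.sign_off(): hands the job in, once; it reports no verdict.
Trained networks look in the newest picture that a camera, given by its name, has taken for a name from the list of things; names that differ only in an ending like _2 or _b are one class to them, and where a whole thing is asked for, a point or a joint stands for the part that bears it (a point fixed in the world has none). Each returns a list of dicts, best first, with "score" (0 to 1); they miss things now and then, are a little off and sometimes report something else, mostly with a low value. They report only what shows in the picture. A call takes as long as a camera call. They do not tell look-alikes from the thing itself.
- models.regions_of(camera, name): "pixels" (480x640 bool, what is visible of it) and "point" ([column, row] in pixels, amid what is visible of it).
The state is a dict: "clock": time; "joints": joint angles; "qd": joint speeds; "effort": joint torques, N m; "eef_pos": TCP position; "eef_rot": TCP orientation; "wrist_force": force on the tool from outside, world axes, zero at the start; "moment": the same for the moment, N m; "finger_gap": finger opening in mm.
Only numpy, scipy, OpenCV 4.12 (cv2) and the standard library are available. Lean on these libraries where they do the work, as an engineer would, in place of code of your own. Each camera call takes 0.05 s, during which the arm holds its last target.

## Working session

There is one attempt and no reset: what is moved stays moved. The work goes in short steps, Python scripts to look and compute and a shell command to move; the robot and the scene stay as the last step left them, time stands still between calls to the robot, and variables do not carry over. Pictures are saved under pics/ and viewed, and the job is handed in when it is done.

```bash
mkdir -p pics; cat > h.py <<'E'
import numpy as np, cv2
from cell import manip, cams, models
def snap(n,f):
    c=cams.camera(n); cv2.imwrite('pics/'+f,c['frame'][:,:,::-1]); return c
def ray(c,uv):
    p=cv2.undistortPoints(np.array([[uv]],float),c['K'],c['D'])[0,0]
    P=c['pose']; d=P[:3,:3]@np.array([p[0],p[1],1]); return P[:3,3],d
def atz(c,uv,z):
    o,d=ray(c,uv); return o+d*(z-o[2])/d[2]
def proj(c,pt):
    P=np.linalg.inv(c['pose']); r,_=cv2.Rodrigues(P[:3,:3])
    return cv2.projectPoints(np.array([pt],float),r,P[:3,3],c['K'],c['D'])[0][0,0]
def tri(obs):
    A=np.zeros((3,3));b=np.zeros(3)
    for c,uv in obs:
        o,d=ray(c,uv);d=d/np.linalg.norm(d);M=np.eye(3)-np.outer(d,d);A+=M;b+=M@o
    return np.linalg.solve(A,b)
E
python3 - <<'E'
from h import *
for n in ['scene','side','wrist']:
    c=snap(n,n+'0.png'); print(n,c['pose'].round(2).tolist(),c['K'].round(0).tolist())
    for m in ['handle','pocket_middle','tin_a_mid','press','punnet','jar','brush','scoop','lid_stack']:
        print(m,[(round(r['score'],2),np.round(r['point']).tolist(),int(r['pixels'].sum())) for r in models.regions_of(n,m)])
print(manip.read_state())
E
```

```text
scene [[-0.13, 0.63, -0.77, 1485.5], [0.99, 0.1, -0.09, 70.16], [0.02, -0.77, -0.64, 837.47], [0.0, 0.0, 0.0, 1.0]] [[520.0, 0.0, 317.0], [0.0, 520.0, 237.0], [0.0, 0.0, 1.0]]
handle [(0.68, [336.0, 258.0], 2933), (0.52, [255.0, 211.0], 787)]
pocket_middle []
tin_a_mid [(0.72, [394.0, 243.0], 612), (0.42, [195.0, 208.0], 1451)]
press [(0.86, [413.0, 225.0], 8180)]
punnet [(0.48, [389.0, 195.0], 179)]
jar [(0.96, [198.0, 209.0], 1415), (0.73, [411.0, 225.0], 8135)]
brush [(0.69, [254.0, 209.0], 707)]
scoop [(0.79, [327.0, 298.0], 1640)]
lid_stack [(0.8, [238.0, 288.0], 718)]
side [[-0.86, -0.4, 0.32, 294.02], [-0.51, 0.65, -0.56, 484.59], [0.01, -0.64, -0.76, 816.95], [0.0, 0.0, 0.0, 1.0]] [[494.0, 0.0, 322.0], [0.0, 494.0, 239.0], [0.0, 0.0, 1.0]]
handle [(0.48, [288.0, 338.0], 1289)]
pocket_middle [(0.76, [314.0, 322.0], 4440)]
tin_a_mid [(0.89, [287.0, 336.0], 1359)]
press [(0.59, [227.0, 267.0], 16302), (0.31, [314.0, 320.0], 4703)]
punnet [(0.71, [381.0, 429.0], 9469)]
jar [(0.77, [443.0, 180.0], 1895)]
brush [(0.96, [449.0, 248.0], 1575)]
scoop [(0.73, [292.0, 225.0], 209)]
lid_
[... 350 characters left out ...]
[]
lid_stack []
{'clock': 1.5, 'joints': array([-1.32461502e+00,  2.99871381e-01,  1.52101140e+00,  5.58231064e-06,
        1.32069886e+00, -6.65955831e-02]), 'qd': array([-6.34854925e-04, -1.65226066e-04,  2.86036236e-05,  2.56900257e-04,
       -1.13790247e-03,  1.13348743e-04]), 'effort': array([ 1.81557261e-04, -5.31659675e+01, -3.52914333e+01,  7.09490385e-02,
        2.14054302e-02,  5.06334771e-06]), 'eef_pos': array([ 169.2335931 , -523.30182098,  213.4564584 ]), 'eef_rot': array([ 3.14158130e+00, -4.66360070e-06,  3.12775512e-01]), 'wrist_force': array([ 0.13803807,  0.09534007, -0.70068925]), 'moment': array([ 0.03048926,  0.00463518, -0.01229899]), 'finger_gap': 93.80893524247854}
```

View pics/scene0.png

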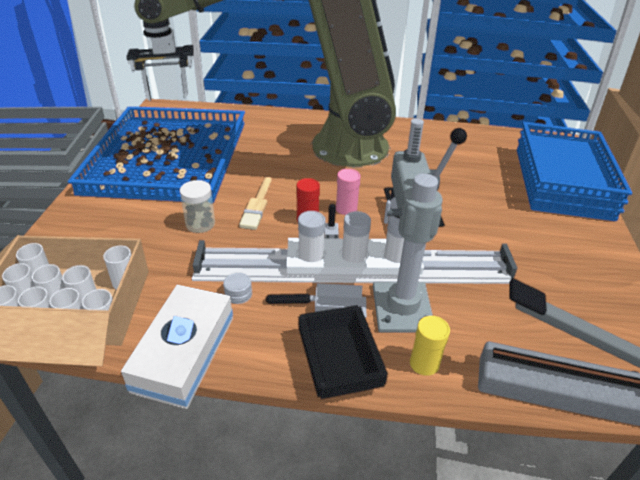

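View pics/side0.png

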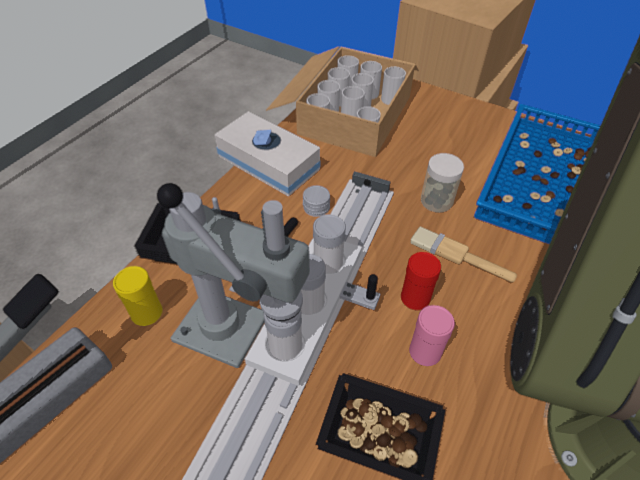

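View pics/wrist0.png

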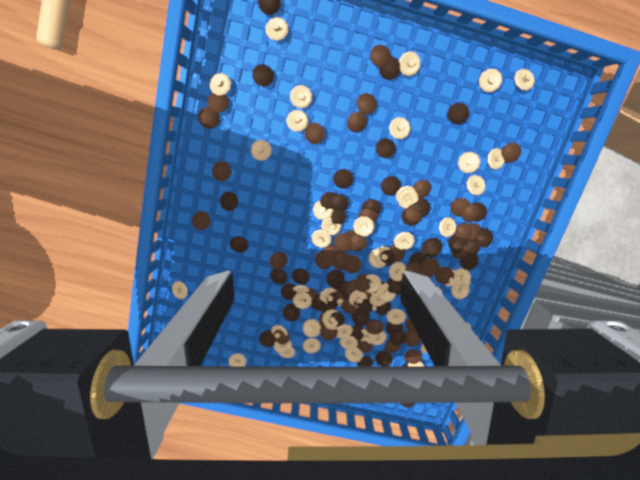

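```bash
python3 - <<'E'
from h import *
S=cams.camera('scene');D=cams.camera('side')
a=tri([(S,(332,207)),(D,(372,279))]);print('handle top tri',a, atz(S,(332,207),103),atz(D,(372,279),103))
print('front lid',atz(S,(312,220),142),atz(D,(329,226),142))
print('mid lid',atz(S,(356.5,220),142))
# rail ends
for uv in [(197,262),(513,256)]: print('rail S',atz(S,uv,25))
print('carrier edge near', atz(S,(291,240),44),atz(S,(287,271),44))
for n,uv,uv2,z in [('red',(307,187),(423,262),110),('pink',(348,176),(434,320),110),('jar',(196,189),(446,164),113)]:
    print(n,atz(S,uv,z),atz(D,uv2,z))
print('brush',[atz(D,u,10).round() for u in [(412,237),(514,277),(459,251)]])
print('punnet',[atz(D,u,36).round() for u in [(344,377),(444,406),(433,472),(322,440)]])
print('press ball',tri([(S,(459,136)),(D,(170,195))]))
for nm in ('scene','side'):
  c=cams.camera(nm)
  for i,r in enumerate(models.regions_of(nm,'handle')+models.regions_of(nm,'tin_a_mid')):
    v,u=np.nonzero(r['pixels']);print(nm,i,u.min(),u.max(),v.min(),v.max())
E
python3 - <<'E'
import cv2
a=cv2.imread('pics/side0.png')[180:400,220:460];cv2.imwrite('pics/sz.png',cv2.resize(a,None,fx=2.7,fy=2.7,interpolation=cv2.INTER_CUBIC))
a=cv2.imread('pics/scene0.png')[160:300,260:460];cv2.imwrite('pics/cz.png',cv2.resize(a,None,fx=4,fy=4,interpolation=cv2.INTER_CUBIC))
E
```

```text
handle top tri [474.41300682 -11.26660915  94.19571851] [485.43808472 -11.17136461 103.        ] [472.38455977  -4.07890261 103.        ]
front lid [593.27240188 -44.7753774  142.        ] [584.04924964 -42.78980914 142.        ]
mid lid [577.70012054  51.54084523 142.        ]
rail S [ 642.39694879 -304.85678405   25.        ]
rail S [505.46345688 434.60657364  25.        ]
carrier edge near [552.30277143 -99.39492836  44.        ] [659.21711201 -89.96158816  44.        ]
red [421.46429402 -81.02427399 110.        ] [408.84995195 -80.6216288  110.        ]
pink [354.45732725  15.49210013 110.        ] [345.50328984  21.7497892  110.        ]
jar [ 477.70877935 -348.72927816  113.        ] [ 471.45730829 -349.51100473  113.        ]
brush [array([ 472., -211.,   10.]), array([ 253., -220.,   10.]), array([ 372., -227.,   10.])]
punnet [array([438., 154.,  36.]), array([276., 114.,  36.]), array([253., 216.,  36.]), array([417., 261.,  36.])]
press ball [653.40061081 218.8868789  406.70658687]
scene 0 287 422 203 273
scene 1 384 403 216 262
scene 2 287 423 203 273
side 0 245 378 240 385
side 1 265 301 314 359
side 2 316 444 374 479
```

View pics/sz.png

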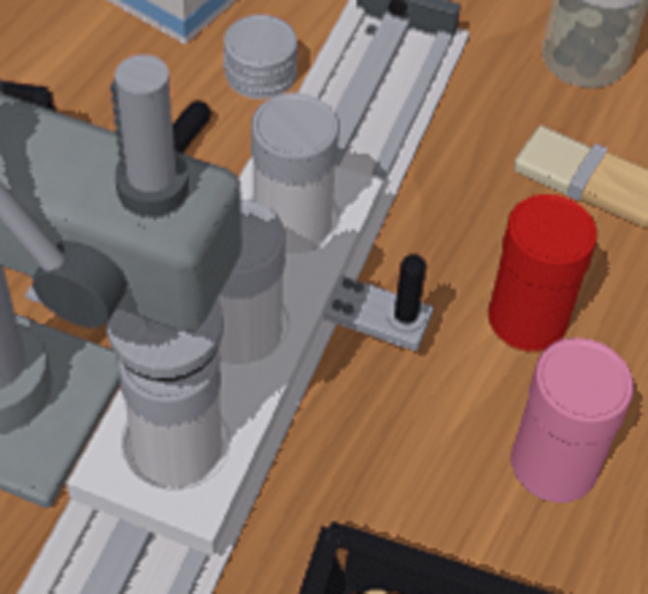

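View pics/cz.png

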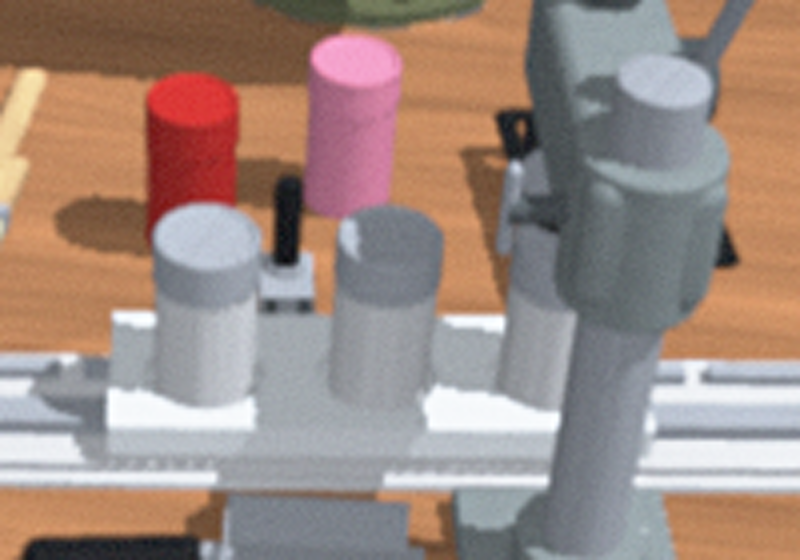

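```bash
python3 - <<'E'
from h import *
S=cams.camera('scene');D=cams.camera('side')
for n,s,d,z in [('handle top',(332.2,205.5),(373,276.5),103),('front',(311.3,218.8),(329.6,226.3),142),('mid',(357,219.5),None,142),('red',(308,185),(423.5,263),None),('jarcap',(196,187),(446,162),None)]:
    if d: print(n,tri([(S,s),(D,d)]).round(1),end=' ')
    if z: print(atz(S,s,z).round(1), atz(D,d,z).round(1) if d else '',end='')
    print()
print('post base', atz(D,(370.7,297.8),38))
# carrier near edge in side crop: from (240,545) to (385,175)
p=[atz(D,(220+u/2.7,180+v/2.7),44) for u,v in [(212,540),(388,178)]];print(p,np.arctan2(*(p[1]-p[0])[[0,1]]))
p=[atz(S,(260+u/4,160+v/4),44) for u,v in [(110,425),(558,427)]];print(p)
E
python3 -m pendant '[[[5,0,0,0.14],[10,-4,0,0.14],[15,-8,0,0.14],[20,-12,0,0.14],[24,-16,0,0.14]]]' 0.2 20
```

```text
handle top [474.3 -12.   99.5] [479.3 -11.4 103. ] [473.3  -9.9 103. ]
front [584.5 -46.9 137.8] [589.3 -46.9 142. ] [582.7 -42.7 142. ]
[575.7  52.5 142. ] 
red [407.7 -80.8 107.2] 
jarcap [ 473.  -350.3  116.4] 
post base [471.06377431  -8.67001053  38.        ]
[array([498.28063629, 200.38559558,  44.        ]), array([ 538.85283744, -109.12227989,   44.        ])] 3.0112496820930943
[array([643.8001052 , -91.57192953,  44.        ]), array([606.61943246, 157.999629  ,  44.        ])]
clock: 2.5
eef_pos: [324.0, -339.2, 213.5]
eef_rot: [3.141, -0.0, 0.173]
wrist_force: [0.4, -1.0, -0.2]
finger_gap: 58.1
```

```bash
python3 -m pendant '[[[3,-4,0,0.036],[6,-8,0,0.036],[9,-12,0,0.036],[12,-16,0,0.036],[14,-20,0,0.036]]]'; python3 -m pendant '[[[3,-4,0,0],[6,-8,0,0],[6.5,-9.7,0,0],[6.5,-9.7,0,0]]]'
python3 - <<'E'
from h import *
s=manip.read_state();print(s['eef_pos'],s['eef_rot'])
c=snap('wrist','w1.png');print(c['pose'].round(2).tolist())
print(proj(c,(475,-11,103)))
E
```

```text
clock: 3.0
eef_pos: [427.6, -117.8, 213.6]
eef_rot: [3.141, -0.001, 0.137]
wrist_force: [0.8, -0.1, -0.3]
finger_gap: 56.2
clock: 3.4
eef_pos: [478.2, -12.9, 213.3]
eef_rot: [-3.141, 0.0, 0.14]
wrist_force: [0.1, -0.2, 0.0]
finger_gap: 56.3
[478.2067229  -12.89725408 213.28055545] [-3.14135863e+00  2.50120284e-04  1.40151244e-01]
[[0.14, -0.95, -0.27, 557.31], [-0.99, -0.13, -0.04, -3.13], [0.0, 0.27, -0.96, 384.11], [0.0, 0.0, 0.0, 1.0]]
[312.19105582 241.30496211]
```

View pics/w1.png

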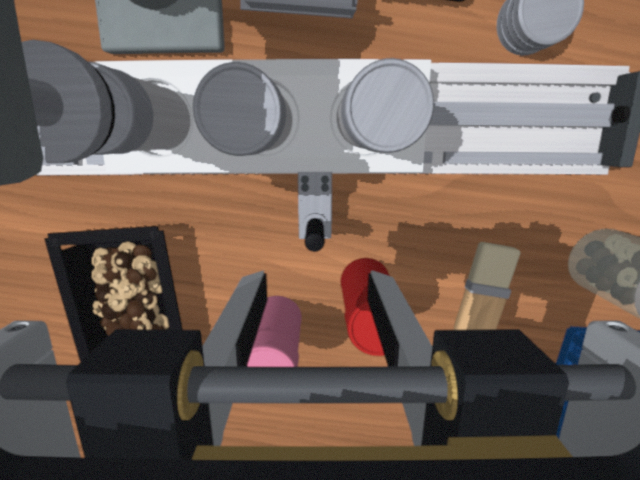

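```bash
python3 - <<'E'
from h import *
c=cams.camera('wrist');print([atz(c,p,z).round(1) for p,z in [((315,240),103),((388,106),142),((239,109),142)]])
E
python3 -m pendant '[[[-0.3,0,5,0],[-0.3,0,10,0],[-0.3,0,14.9,0],[-0.3,0,14.9,0]]]'
python3 -m pendant '[[[0,0,0,0],[0,0,0,0],[0,0,0,0],[0,0,0,0]]]' -1 30
```

```text
[array([476.2, -14.6, 103. ]), array([585.3, -48.3, 142. ]), array([569.8,  49. , 142. ])]
clock: 3.9
eef_pos: [471.5, -16.3, 59.8]
eef_rot: [-3.139, 0.009, 0.135]
wrist_force: [-0.7, -0.4, 0.8]
finger_gap: 56.7
clock: 4.3
eef_pos: [475.7, -15.5, 66.0]
eef_rot: [3.141, -0.003, 0.137]
wrist_force: [1.0, -0.5, -0.2]
finger_gap: 28.1
```

```bash
python3 -m pendant '[[[0,0,0,0],[0,0,0,0],[0,0,0,0],[0,0,0,0]]]' -1 30; python3 -c "
from cell import manip;print(manip.read_state())"
```

```text
clock: 4.7
eef_pos: [475.5, -15.0, 65.6]
eef_rot: [-3.141, -0.002, 0.137]
wrist_force: [-1.0, 3.9, 6.8]
finger_gap: 17.5
{'clock': 4.7, 'joints': array([-1.08845968e-01,  3.23920440e-01,  1.87226264e+00,  7.23623372e-04,
        9.43703856e-01,  1.32465311e+00]), 'qd': array([ 4.58295333e-04,  1.96160360e-05, -1.09794768e-03, -1.11183567e-03,
       -1.75405925e-04, -1.81026345e-03]), 'effort': array([-1.65736847e+00, -4.45515990e+01, -2.68994862e+01, -6.86809458e-01,
       -4.95693181e-01, -6.02483735e-03]), 'eef_pos': array([475.51175961, -14.99022014,  65.5743587 ]), 'eef_rot': array([-3.14143926e+00, -1.79713460e-03,  1.36872996e-01]), 'wrist_force': array([-0.98998945,  3.90266096,  6.77557844]), 'moment': array([0.68458365, 0.12859337, 0.03611739]), 'finger_gap': 17.54429651134473}
```

```bash
python3 -m pendant '[[[0,0.5,0,0],[0,1.3,0,0],[0,2.4,0,0],[0,3.7,0,0],[0,5,0,0]]]'; python3 -m pendant '[[[0,1.3,0,0],[0,2.6,0,0],[0,3.9,0,0],[0,5,0,0],[0,6,0,0]]]'
```

```text
clock: 5.2
eef_pos: [482.6, -65.0, 65.6]
eef_rot: [3.141, -0.002, 0.137]
wrist_force: [3.0, 4.3, 4.1]
finger_gap: 17.5
clock: 5.7
eef_pos: [491.1, -124.8, 65.6]
eef_rot: [3.141, -0.003, 0.137]
wrist_force: [5.9, 4.1, 3.7]
finger_gap: 17.5
```

```bash
python3 -m pendant '[[[0.05,1,0,0],[0.1,2,0,0],[0.15,3,0,0],[0.2,4,0,0],[0.2,5,0,0]]]'; python3 -m pendant '[[[0.05,0.7,0,0],[0.1,1.2,0,0],[0.1,1.5,0,0],[0.1,1.7,0,0],[0.1,1.8,0,0]]]';python3 -m pendant '[[[0,0,0,0],[0,0,0,0]]]'
```

```text
clock: 6.2
eef_pos: [498.2, -174.2, 65.5]
eef_rot: [-3.142, 0.001, 0.137]
wrist_force: [-10.6, 2.5, 14.2]
finger_gap: 17.6
clock: 6.7
eef_pos: [500.7, -191.4, 65.5]
eef_rot: [-3.141, 0.003, 0.137]
wrist_force: [-19.8, 3.7, 20.7]
finger_gap: 17.2
clock: 6.9
eef_pos: [500.8, -191.7, 65.5]
eef_rot: [-3.141, 0.003, 0.137]
wrist_force: [-18.1, -0.3, 18.4]
finger_gap: 17.4
```

```bash
python3 -m pendant '[[[-0.1,0,0,0],[-0.2,0.1,0,0],[-0.2,0.1,0,0],[-0.2,0.1,0,0],[-0.2,0.1,0,0]]]' 0.2; python3 -m pendant '[[[0,0,-4,0],[0,0,-9,0],[0,0,-14,0],[0,0,-15,0],[0,0,-15,0]]]' 1
python3 - <<'E'
from h import *
s=manip.read_state();print(s['eef_pos'],s['eef_rot'])
S=snap('scene','s2.png');D=snap('side','d2.png');c=snap('wrist','w2.png')
E
```

```text
clock: 7.4
eef_pos: [500.4, -192.5, 64.4]
eef_rot: [-3.142, 0.0, 0.137]
wrist_force: [0.6, 0.7, 0.2]
finger_gap: 54.1
clock: 7.9
eef_pos: [500.9, -192.7, 216.0]
eef_rot: [3.14, -0.003, 0.137]
wrist_force: [0.0, -0.0, 0.3]
finger_gap: 92.2
[ 500.89822631 -192.71561254  216.01104426] [ 3.13979740e+00 -2.84422849e-03  1.36864272e-01]
```

View pics/s2.png

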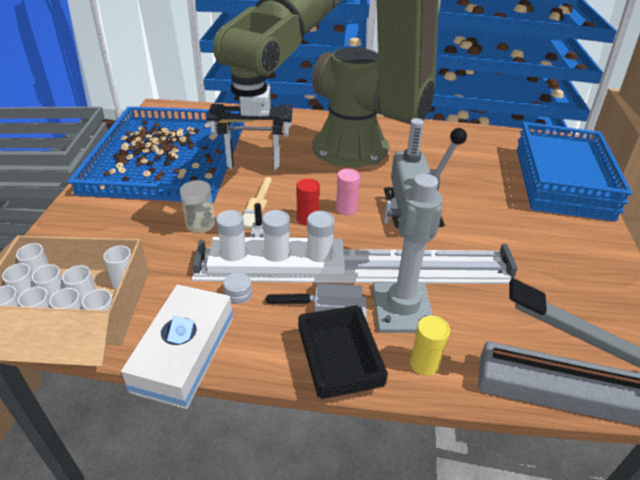

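View pics/d2.png

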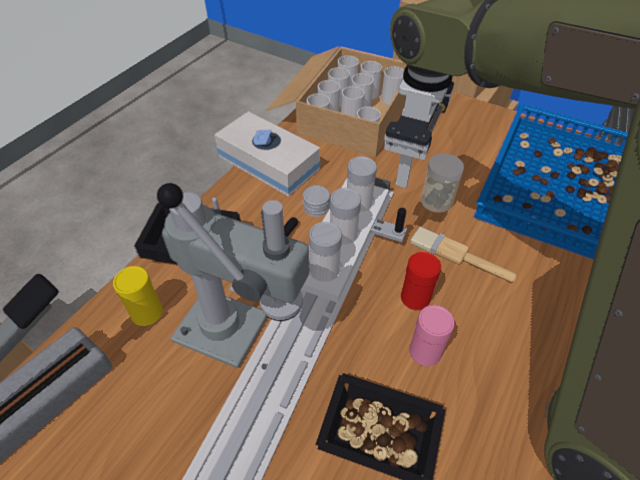

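View pics/w2.png

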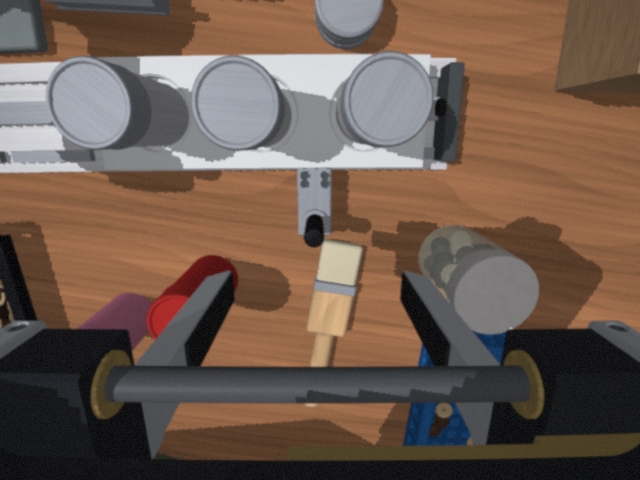

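```bash
python3 - <<'E'
from h import *
c=cams.camera('wrist');S=cams.camera('scene');D=cams.camera('side')
for p,s,d in [((389,100),(230,219),(362,165)),((238,102),(276,218.5),(345,198)),((91,103),(320.5,220),(325,234))]:
    print(atz(c,p,142).round(1),atz(S,s,142).round(1),atz(D,d,142).round(1))
h=atz(c,(314.5,236),103);print(h)
E
```

```text
[ 610.6 -226.2  142. ] [ 618.1 -222.3  142. ] [ 610.4 -222.5  142. ]
[ 595.9 -128.3  142. ] [ 600.5 -123.3  142. ] [ 594.  -121.1  142. ]
[582.7 -31.2 142. ] [590.3 -26.4 142. ] [580.5 -22.3 142. ]
[ 501.44235937 -191.4976456   103.        ]
```

```bash
python3 -m pendant '[[[2,-1,0,-0.15],[4,-2,0,-0.3],[6,-3,0,-0.45],[8,-4,0,-0.6],[10.4,-5.3,0,-0.75]]]' 1; python3 -m pendant '[[[0,0,0,-0.15],[0,0,0,-0.3],[0,0,0,-0.45],[0,0,0,-0.6],[0,0,0,-0.74]]]';  python3 -m pendant '[[[0,0,0,-0.084],[0,0,0,-0.084],[0,0,0,-0.084]]]'
python3 - <<'E'
from h import *
s=manip.read_state();print(s['eef_pos'],s['eef_rot'])
c=snap('wrist','w3.png');print(proj(c,(597,-126,142)),proj(c,(583,-27,142)))
E
```

```text
clock: 8.7
eef_pos: [596.6, -125.5, 213.5]
eef_rot: [-3.14, 0.001, 0.892]
wrist_force: [-0.0, -0.3, 1.0]
finger_gap: 94.5
clock: 9.2
eef_pos: [596.0, -125.7, 213.4]
eef_rot: [-3.14, -0.001, 1.633]
wrist_force: [0.4, 0.1, 0.1]
finger_gap: 94.0
clock: 9.5
eef_pos: [596.0, -125.8, 213.8]
eef_rot: [-3.141, -0.0, 1.708]
wrist_force: [-0.9, -0.0, -0.1]
finger_gap: 94.0
[ 596.03601704 -125.79505339  213.81987081] [-3.14070868e+00 -3.72943612e-04  1.70806561e+00]
[317.29676212 249.64008921] [316.89077808 105.42584064]
```

View pics/w3.png

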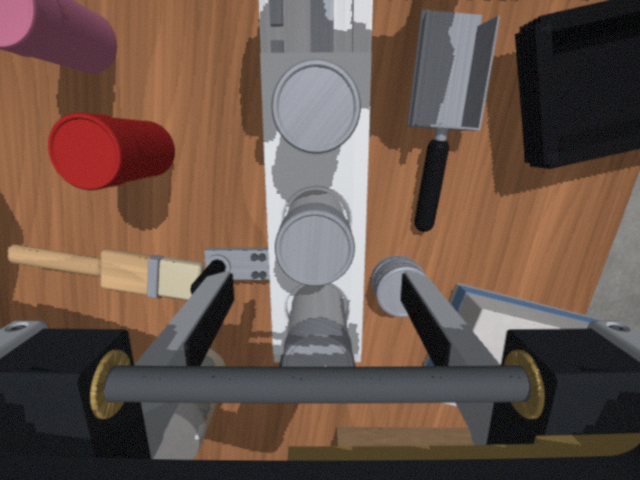

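```bash
python3 -m pendant '[[[0,-0.1,4,0],[0,-0.1,8,0],[0,-0.1,11,0],[0,-0.1,12.8,0],[0,-0.1,12.8,0]]]' 1; python3 -m pendant '[[[0,0,0,0],[0,0,0,0],[0,0,0,0],[0,0,0,0],[0,0,0,0]]]' -1 25; python3 -m pendant '[[[0,0,0,0],[0,0,0,0],[0,0,0,0]]]'
```

```text
clock: 10.05
eef_pos: [593.8, -125.6, 83.7]
eef_rot: [-3.137, -0.002, 1.709]
wrist_force: [0.1, -0.8, -0.7]
finger_gap: 93.9
clock: 10.55
eef_pos: [595.3, -126.0, 86.9]
eef_rot: [3.141, 0.0, 1.711]
wrist_force: [-0.3, -1.5, 3.4]
finger_gap: 58.9
clock: 10.85
eef_pos: [595.3, -126.0, 86.9]
eef_rot: [3.141, 0.0, 1.711]
wrist_force: [-2.7, -0.9, 5.5]
finger_gap: 59.0
```

```bash
python3 -m pendant '[[[0,0,-0.5,0],[0,0,-1,0],[0,0,-2,0],[0,0,-3,0],[0,0,-3,0]]]'; for i in 1 2 3; do python3 -m pendant '[[[0,0,0,0],[0,0,0,0]]]'; done
```

```text
clock: 11.35
eef_pos: [595.9, -126.1, 118.4]
eef_rot: [3.139, 0.001, 1.711]
wrist_force: [0.1, -0.2, -2.2]
finger_gap: 59.2
clock: 11.55
eef_pos: [595.0, -125.9, 116.1]
eef_rot: [-3.141, -0.0, 1.711]
wrist_force: [0.6, 0.9, -1.1]
finger_gap: 59.0
clock: 11.75
eef_pos: [595.0, -125.9, 116.1]
eef_rot: [-3.141, -0.0, 1.711]
wrist_force: [-0.4, -0.4, -2.1]
finger_gap: 59.1
clock: 11.95
eef_pos: [595.1, -126.0, 116.3]
eef_rot: [-3.141, -0.0, 1.711]
wrist_force: [-0.2, 0.3, -1.1]
finger_gap: 59.2
```

```bash
python3 -m pendant '[[[0,0,1,0],[0,0,2,0],[0,0,2.6,0],[0,0,2.9,0],[0,0,2.9,0]]]'; python3 -m pendant '[[[0,0,0,0],[0,0,0,0]]]'; python3 -m pendant '[[[0,0,0,0],[0,0,0,0],[0,0,0,0],[0,0,0,0],[0,0,0,0]]]' 1;  python3 -m pendant '[[[0,0,-3,0],[0,0,-7,0],[0,0,-11,0],[0,0,-12.8,0],[0,0,-12.8,0]]]'
python3 - <<'E'
from h import *
s=manip.read_state();print(s['eef_pos'],s['eef_rot'])
c=snap('wrist','w4.png');print(proj(c,(597,-126,142)),proj(c,(583,-27,142)))
E
```

```text
clock: 12.45
eef_pos: [595.0, -126.0, 87.2]
eef_rot: [-3.141, -0.0, 1.711]
wrist_force: [0.3, -0.2, -2.2]
finger_gap: 59.6
clock: 12.65
eef_pos: [595.2, -126.0, 87.3]
eef_rot: [3.142, -0.0, 1.711]
wrist_force: [0.1, 0.1, -2.3]
finger_gap: 58.9
clock: 13.15
eef_pos: [595.2, -126.0, 87.5]
eef_rot: [3.141, 0.0, 1.711]
wrist_force: [0.2, -0.5, -0.4]
finger_gap: 93.1
clock: 13.65
eef_pos: [596.0, -126.2, 218.5]
eef_rot: [3.137, 0.002, 1.711]
wrist_force: [0.7, 0.3, -0.2]
finger_gap: 93.7
[ 596.04695121 -126.18190622  218.45878118] [3.13692121e+00 2.01942841e-03 1.71081977e+00]
[316.81024453 247.03671705] [316.76765642 105.16101087]
```

View pics/w4.png

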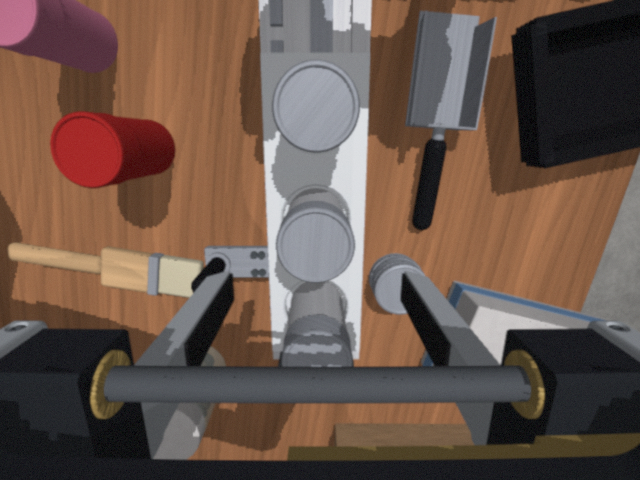

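```bash
python3 -m pendant '[[[3,0,0,0],[6,0,0,0],[9,0,0,0],[9.9,0,0,0],[9.9,0,0,0]]]';  python3 -m pendant '[[[0,0,4,0],[0,0,8,0],[0,0,11,0],[0,0,12.8,0],[0,0,12.8,0]]]' 1; python3 -m pendant '[[[0,0,0,0],[0,0,0,0],[0,0,0,0],[0,0,0,0],[0,0,0,0]]]' -1 25; python3 -m pendant '[[[0,0,0,0],[0,0,0,0],[0,0,0,0]]]'
```

```text
clock: 14.2
eef_pos: [581.0, -27.2, 214.3]
eef_rot: [-3.14, -0.0, 1.712]
wrist_force: [0.6, -0.0, 0.5]
finger_gap: 93.7
clock: 14.7
eef_pos: [579.9, -29.1, 84.2]
eef_rot: [-3.136, -0.001, 1.71]
wrist_force: [-0.2, 0.4, -0.0]
finger_gap: 94.1
clock: 15.2
eef_pos: [581.6, -27.9, 88.0]
eef_rot: [3.141, 0.0, 1.711]
wrist_force: [0.8, -0.1, 2.7]
finger_gap: 59.3
clock: 15.5
eef_pos: [581.6, -28.0, 87.9]
eef_rot: [3.141, 0.0, 1.711]
wrist_force: [-0.7, -0.3, 5.2]
finger_gap: 59.0
```

```bash
python3 -m pendant '[[[0,0,-0.5,0],[0,0,-1,0],[0,0,-2,0],[0,0,-3,0],[0,0,-3,0]]]'; for i in 1 2 3; do python3 -m pendant '[[[0,0,0,0],[0,0,0,0]]]'; done
```

```text
clock: 16.0
eef_pos: [582.1, -28.0, 119.3]
eef_rot: [3.139, 0.001, 1.711]
wrist_force: [1.2, 0.8, -3.9]
finger_gap: 59.1
clock: 16.2
eef_pos: [581.1, -27.9, 117.1]
eef_rot: [-3.141, -0.0, 1.711]
wrist_force: [-0.5, 1.5, -4.8]
finger_gap: 59.2
clock: 16.4
eef_pos: [581.2, -27.9, 117.1]
eef_rot: [-3.141, -0.0, 1.711]
wrist_force: [0.7, -0.8, -4.7]
finger_gap: 59.0
clock: 16.6
eef_pos: [581.3, -27.9, 117.4]
eef_rot: [-3.141, -0.0, 1.711]
wrist_force: [-0.8, 0.0, -4.6]
finger_gap: 59.0
```

```bash
python3 -m pendant '[[[0,0,-2,0],[0,0,-5,0],[0,0,-8,0],[0,0,-11,0],[0,0,-12,0]]]' -1 35; for i in 1 2 3 4; do python3 -m pendant '[[[0,0,0,0],[0,0,0,0]]]'; done
python3 - <<'E'
from h import *
S=snap('scene','s5.png');snap('side','d5.png');snap('wrist','w5.png')
print(np.mean([ (cams.camera('wrist'),manip.read_state()['wrist_force'])[1] for _ in range(6)],0))
E
```

```text
clock: 17.1
eef_pos: [582.1, -28.0, 240.6]
eef_rot: [3.137, 0.001, 1.711]
wrist_force: [1.1, -0.8, -4.8]
finger_gap: 59.1
clock: 17.3
eef_pos: [580.9, -27.9, 235.7]
eef_rot: [-3.139, -0.001, 1.711]
wrist_force: [1.2, -0.9, -4.7]
finger_gap: 59.2
clock: 17.5
eef_pos: [581.0, -27.9, 236.2]
eef_rot: [-3.14, -0.0, 1.711]
wrist_force: [-0.6, 0.3, -4.3]
finger_gap: 58.6
clock: 17.7
eef_pos: [581.3, -27.9, 237.1]
eef_rot: [-3.141, -0.0, 1.711]
wrist_force: [-0.1, -0.4, -4.5]
finger_gap: 59.3
clock: 17.9
eef_pos: [581.3, -27.9, 237.4]
eef_rot: [-3.142, -0.0, 1.711]
wrist_force: [-0.3, -1.2, -3.3]
finger_gap: 58.7
[-0.22552329  0.11091841 -3.8632205 ]
```

View pics/s5.png

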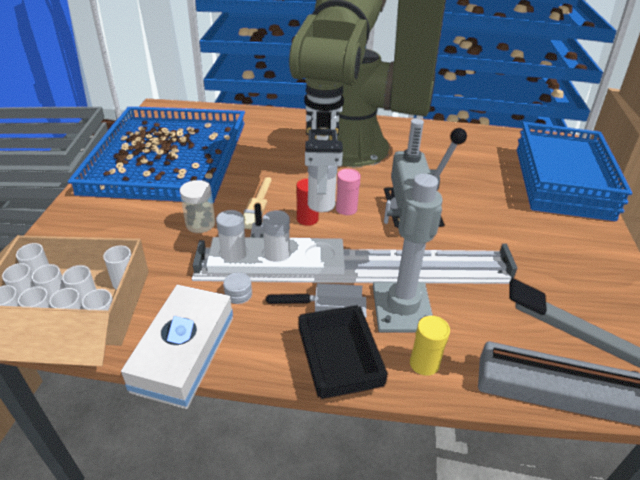

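View pics/d5.png

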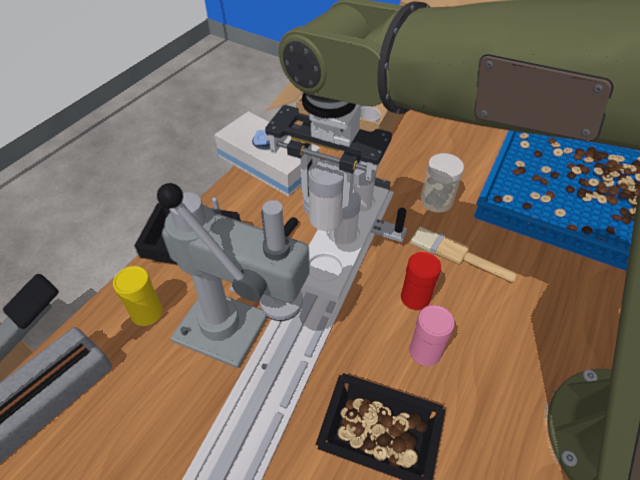

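View pics/w5.png

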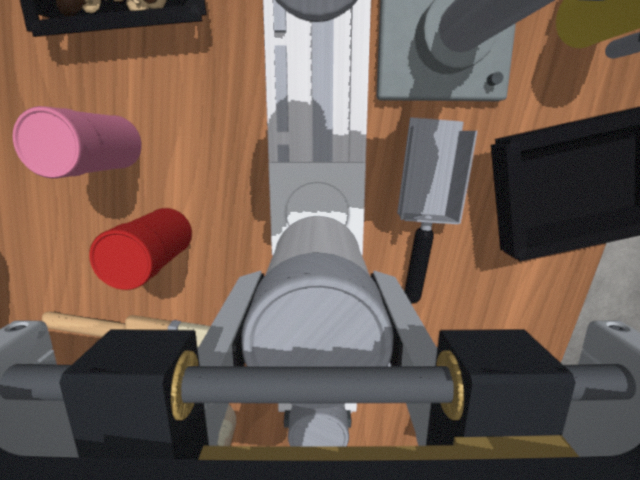

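```bash
python3 - <<'E'
import cv2,numpy as np
a=cv2.imread('pics/s2.png',0);b=cv2.imread('pics/s5.png',0)
for n,(x,y,w,h) in {'handle':(250,200,16,32),'frontlid':(214,208,32,30),'carrier_end':(325,255,40,25),'midtin':(260,208,32,50)}.items():
    r=cv2.matchTemplate(b[y-8:y+h+8,x-8:x+w+8],a[y:y+h,x:x+w],cv2.TM_CCOEFF_NORMED);m=cv2.minMaxLoc(r);print(n,m[1],np.array(m[3])-8)
from cell import manip
s=manip.read_state();print(s['clock'],np.abs(s['qd']).max(),s['finger_gap'],s['eef_pos']);manip.sign_off()
E
```

```text
handle 0.9431723952293396 [0 0]
frontlid 0.6759715676307678 [0 1]
carrier_end 0.9823833703994751 [0 0]
midtin 0.57293301820755 [-1  0]
18.35 0.0028122266227897977 59.03101612534892 [581.34563475 -27.93164019 237.47136925]
the job is handed in; nothing more can be done
```

I pushed the carrier to the next station, found the heaviest tin by lifting, and handed the job in at about 18.4 s while still holding it. `sign_off` reports no verdict, so success is unconfirmed.

- **Carrier:** I gripped its handle and drew it about 178.5 mm by the tool's travel. The force along the rail fell to about zero, and I let go so the detent could settle it. Template matching on scene pictures from before and after the lifts showed no shift of the handle or carrier end (scores 0.94 and 0.98).
- **Weighing:** The middle tin read about 1 to 2 N when lifted, so it is light and I set it back in its pocket. The rear tin read about 3.9 to 4.8 N, so it is the full one. I never lifted the front tin.
- **At hand-in:** The rear tin was held upright with its centre at about 237 mm, and the arm was still. The fingers were on it at a 59 mm gap with 35 N of grip set. The pictures showed the other two tins upright in their pockets and the bystanders in place.
- **Weaker checks:** Template matching on the two remaining tins scored only 0.68 (front) and 0.57 (middle), probably because of the arm's shadow. Both showed at most a 1-pixel shift. The cameras disagreed by up to about 10 mm on the tin positions, and both grasps still landed well.

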